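# Fill the manifold's empty strainer pockets and hold its cover over the threads

## Robot

A 6-joint arm with a two-finger parallel gripper is mounted at the origin on the work surface. World frame = base frame: x ahead of the robot, y to its left, z up, the work surface at z = 0. Lengths are in mm, angles in rad, forces in N, time in s.
With the tool pointing down it reaches from about 425 to 1125 mm from the base axis. Payload 14.9 kg.
Tool frame: the origin (TCP) lies on the centre line of the jaws, within the pads' length; the fingertips stand ahead of it and the grasp point (between the pads) lies 11 mm behind it (manip.finger_overhang is the z of the fingertips in the tool frame, in mm); z points along the fingers, y is the line along which they close (so a half turn about z gives the same grasp; the last joint's range is limited). The gripper opens to 91 mm and grips with 3 to 60 N. Pads are 32 mm wide; open, the fingers measure 118 mm over their backs; the gripper's body (76 mm by 178 mm) begins 60 mm behind the grasp point.
Start: joints at [-1.151, 0.379, 1.734, -0, 1.028, -0.033], TCP at [306.237, -629.473, 195.832] pointing down, gripper open.
Joint ranges: [-2.77, 2.77], [-0.74, 2.19], [0, 2.66], [-1.06, 4.2], [0.31, 2.87], [-3.08, 3.08]. Speed limits (rad/s): [1.89, 1.89, 2.39, 3.14, 3.14, 3.14].

## Interface

Orientations are given as a 3x3 rotation matrix whose columns are the frame's x, y, z axes.
In Python, from plant import monitor, imaging, manip gives the robot as it stands.
- The arm moves only by the tool jog_arm, never from a script. Its argument "plan" is a list of rows, each an object of numbers: "dx", "dy", "dz": the shift along the tool's x, y, z in mm; "spin": the turn about the tool's z in degrees; "claw": the opening, from -1 (shut) to 1 (fully open). A call has 1 to 20 rows; each row is the pose to reach, as a shift and turn from the pose commanded when the call began, along the tool's axes at that moment; what a row does not reach only later rows make up. A row lasts 1/10 s, in which the tool goes at most 50 mm and 8.59 degrees, less where a joint would pass 70% of its speed; a pose out of reach is approached as far as the arm can. A call with a gripper value outside its range is refused whole. The fingers move at their own pace and stop on an object; the grip force is fixed at half the most. Time passes only in rows, so rows that repeat a pose let the fingers close. It gives the time, the measured TCP pose, the force, the opening and the grip force at its end, in the units of the state.
- monitor.observe(): the state, without advancing time (a new reading comes with each control period).
- imaging.camera(name): name is "side" or "top" or "wrist"; returns the picture (420x560x3 uint8, red, green, blue); there is no depth.
- imaging.camera_model(name): a dict with "fx", "fy", "cx", "cy" (pixels), "distortion" ([k1, k2, p1, p2, k3] as OpenCV has them; the pictures are not rectified), "origin" and "orientation" of the camera in the world. Camera axes: x right, y down, z forward; pixel columns grow to the right and rows downward; lengths in mm; the calibration is good to about 2 mm. A picture is of the moment at which its call begins: read the wrist's pose just before it. camera_model takes no time and is no camera call; for the wrist camera it gives the pose at the moment of the call.
- manip.sign_off(): hands the job in; it is judged then, once.
The state is a dict: "clock": time; "qpos": joint angles; "joint_vel": joint speeds; "tau": joint torques, N m; "ee_pos": TCP position; "orientation": TCP orientation; "contact_force": force on the tool from outside, world axes, zero at the start; "wrist_torque": the same for the moment, N m; "grip_width": finger opening in mm; "gripper_force": force on a finger pad.
Only numpy, scipy, OpenCV 4.12 (cv2) and the standard library are available. Lean on these libraries where they do the work, as an engineer would, in place of code of your own. Each camera call takes 0.05 s, during which the arm holds its last target. There are 200 camera calls.

## Task

Two of the manifold's four pockets are empty: seat a spare strainer cartridge fully home in each of them and leave the two fitted ones where they are. Then pick up the cover plate by its brass union and finish holding it level and still over the manifold, about 15 mm above the block, with its four corner holes centred over the four threaded holes so that a mate can start the screws; it must not rest on the block or the cartridges, and you end while still holding it, without putting it down or letting go. Do not disturb the other things on the bench.

Things in the scene. Friction and masses are not known exactly. Their poses are not given: they have to be found in the camera images.
- manifold: aluminium block fixed to the bench, 110 (its x) x 150 (its y) x 50 mm tall, 24 mm long pipe ports on its +x side. In its top four round pockets, 31 mm across, 40 deep, chamfered, and four 6 mm threaded holes (dark spots) at the corners. Two pockets, differing every time, hold cartridges whose stems stand 24 mm out; the others are empty, a dark gasket on the floor. Origin: centre of underside
- cover: loose aluminium plate flat on the bench, 110 (its x) x 150 (its y) x 8 mm, 0.33-0.55 kg, same after half a turn. 14 mm screw holes in the corners; 30 mm openings at x +-26, y +-37 mm let the stems pass. In its middle a 22 mm copper stub carries a square brass union, 26 x 26 mm, sides parallel to the edges, 38 to 66 mm above the underside: hold it there. Origin: centre of underside, z up
- fitted_a: strainer cartridge: steel cylinder 28 mm across and 40 mm tall (foot chamfered to 22 mm over 4 mm) with a round brass stem 14 mm across and 24 mm tall on top, 64 mm in all, about 90 g; origin at the centre of its underside, z up along the stem. At the start it sits in one of the four pockets (either fitted one may be in any of them).
- fitted_b: strainer cartridge: steel cylinder 28 mm across and 40 mm tall (foot chamfered to 22 mm over 4 mm) with a round brass stem 14 mm across and 24 mm tall on top, 64 mm in all, about 90 g; origin at the centre of its underside, z up along the stem. At the start it sits in one of the four pockets (either fitted one may be in any of them).
- spare_a: strainer cartridge: steel cylinder 28 mm across and 40 mm tall (foot chamfered to 22 mm over 4 mm) with a round brass stem 14 mm across and 24 mm tall on top, 64 mm in all, about 90 g; origin at the centre of its underside, z up along the stem. At the start it stands upright on the bench, between the manifold and the cover.
- spare_b: strainer cartridge: steel cylinder 28 mm across and 40 mm tall (foot chamfered to 22 mm over 4 mm) with a round brass stem 14 mm across and 24 mm tall on top, 64 mm in all, about 90 g; origin at the centre of its underside, z up along the stem. At the start it stands upright on the bench, between the manifold and the cover.
- pocket0 (a point): centre of the floor of the pocket at x -26, y -37 mm of the manifold, 10 mm above the bench and 40 mm below the block's top; a seated cartridge's origin lies here
- pocket1 (a point): centre of the floor of the pocket at x -26, y +37 mm of the manifold, 10 mm above the bench and 40 mm below the block's top; a seated cartridge's origin lies here
- pocket2 (a point): centre of the floor of the pocket at x +26, y -37 mm of the manifold, 10 mm above the bench and 40 mm below the block's top; a seated cartridge's origin lies here
- pocket3 (a point): centre of the floor of the pocket at x +26, y +37 mm of the manifold, 10 mm above the bench and 40 mm below the block's top; a seated cartridge's origin lies here
- thread0 (a point): mouth of the threaded hole at x -44, y -64 mm of the manifold, in its top face
- hole0 (a point): centre of the screw hole at x -44, y -64 mm of the cover, at its underside
- thread1 (a point): mouth of the threaded hole at x -44, y +64 mm of the manifold, in its top face
- hole1 (a point): centre of the screw hole at x -44, y +64 mm of the cover, at its underside
- thread2 (a point): mouth of the threaded hole at x +44, y -64 mm of the manifold, in its top face
- hole2 (a point): centre of the screw hole at x +44, y -64 mm of the cover, at its underside
- thread3 (a point): mouth of the threaded hole at x +44, y +64 mm of the manifold, in its top face
- hole3 (a point): centre of the screw hole at x +44, y +64 mm of the cover, at its underside
- coupling: copper pipe coupling standing on end, 24 mm across, 28 mm tall; not part of the job, leave it alone; origin at its underside
- elbow: bent piece of 22 mm copper pipe, lying flat; not part of the job, leave it alone; origin at its underside
- tee: small brass tee fitting, lying; not part of the job, leave it alone; origin at its underside
- wrench: steel wrench, 170 mm, lying; not part of the job, leave it alone; origin at its underside
- flux: closed jar with a white cap, 60 mm across, 65 mm tall; not part of the job, leave it alone; origin at its underside
- torch: brazing torch, black handle with a thin steel neck, lying; not part of the job, leave it alone; origin at its underside

How it is judged (in metres and radians):
On the way:
1. all four pockets hold a fully seated cartridge, none of them in the gripper (distance between any of fitted_a, fitted_b, spare_a, spare_b and pocket0 below 0.005 m and distance between any of fitted_a, fitted_b, spare_a, spare_b and pocket1 below 0.005 m and distance between any of fitted_a, fitted_b, spare_a, spare_b and pocket2 below 0.005 m and distance between any of fitted_a, fitted_b, spare_a, spare_b and pocket3 below 0.005 m and contact force between each of fitted_a, fitted_b, spare_a, spare_b and the fingers below 0.1 N), for 0.2 s.
At the end, for the whole second after the job is handed in: Each pocket holds a released cartridge within 5 mm of its seat. The fingers hold the cover still (< 20 mm/s), level (< 0.07 rad), its underside 5 to 25 mm above the block, each screw hole within 4 mm sideways of a thread (half a turn allowed), touching neither block nor cartridges (all of step 1 and ((horizontal distance between hole0 and thread0 below 0.004 m and horizontal distance between hole1 and thread1 below 0.004 m and horizontal distance between hole2 and thread2 below 0.004 m and horizontal distance between hole3 and thread3 below 0.004 m) or (horizontal distance between hole0 and thread3 below 0.004 m and horizontal distance between hole1 and thread2 below 0.004 m and horizontal distance between hole2 and thread1 below 0.004 m and horizontal distance between hole3 and thread0 below 0.004 m)) and angle between cover's own z axis and vertical below 0.07 rad and z of hole0 in the frame of thread0 between 0.005 and 0.025 m and z of hole1 in the frame of thread1 between 0.005 and 0.025 m and z of hole2 in the frame of thread2 between 0.005 and 0.025 m and z of hole3 in the frame of thread3 between 0.005 and 0.025 m and contact force between cover and manifold below 0.1 N and contact force between cover and fitted_a below 0.1 N and contact force between cover and fitted_b below 0.1 N and contact force between cover and spare_a below 0.1 N and contact force between cover and spare_b below 0.1 N and contact force between cover and the fingers above 1 N and linear speed of cover below 0.02 m/s); the arm keeps its last pose, push and grip.
It fails at once if a fitted cartridge is taken out of its pocket (moved more than 15 mm) (distance of any of fitted_a, fitted_b from where it was at the start of the episode above 0.015 m).
It fails at once if another thing on the bench is moved by more than 30 mm (distance of any of coupling, elbow, tee, wrench, flux, torch from where it was at the start of the episode above 0.03 m).
It also fails if it takes over 66 s, if anything falls off the work surface, if the arm or the gripper's body presses on something with over 40 N, if the wrist force passes 120 N, or if a joint passes its speed limit or range.

## Working session

There is one attempt and no reset: what is moved stays moved. The work goes in short steps, Python scripts to look and compute and a tool call to move; the robot and the scene stay as the last step left them, time stands still between calls to the robot, and variables do not carry over. Pictures are saved under pics/ and viewed, at most 10 in all, crops included, and the job is handed in when it is done.

Besides the shell and the picture viewer there is one more tool, called as name([rows], argument=value, ...), one row to a line, values as JSON. jog_arm: Moves the arm, as the interface text tells. Its arguments: {"type":"object","properties":{"plan":{"type":"array"}},"required":["plan"]}

```bash
mkdir -p pics
python3 - <<'E'
from plant import monitor, imaging, manip
import cv2
s=monitor.observe();print(s['clock'],s['ee_pos'],s['orientation'],s['grip_width'],manip.finger_overhang)
for n in('top','side'):
    m=imaging.camera_model(n);print(n,m)
    cv2.imwrite(f'pics/{n}0.png',imaging.camera(n)[:,:,::-1])
E
ls
```

```text
0.0 [ 306.05965858 -629.0929262   195.17863653] [[ 8.99228511e-01  4.37479030e-01 -4.28771171e-04]
 [ 4.37479236e-01 -8.99227938e-01  1.01671367e-03]
 [ 5.92278933e-05 -1.10183640e-03 -9.99999391e-01]] 91.37399665270381 8.0
top {'fx': 455.4648776610886, 'fy': 455.4648776610886, 'cx': 273.3048584574654, 'cy': 203.1918694377703, 'distortion': array([-0.06397854,  0.        ,  0.        ,  0.        ,  0.        ]), 'origin': array([ 312.21605971,   75.08966969, 1242.95276198]), 'orientation': array([[ 0.06715672, -0.97741631,  0.20036798],
       [-0.99774166, -0.06603886,  0.01226539],
       [ 0.00124368, -0.20073919, -0.97964393]])}
side {'fx': 467.0347682752657, 'fy': 467.0347682752657, 'cx': 282.3856915245885, 'cy': 206.44099204923685, 'distortion': array([0.04211896, 0.        , 0.        , 0.        , 0.        ]), 'origin': array([ 10.86234062, 695.68720456, 605.85946637]), 'orientation': array([[-0.75952271, -0.3634902 ,  0.53944427],
       [-0.65013578,  0.39719186, -0.64773613],
       [ 0.02118286, -0.84268233, -0.53799422]])}
pics
```

View pics/top0.png

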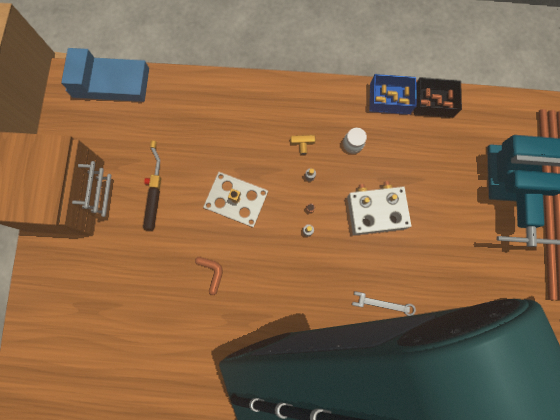

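View pics/side0.png

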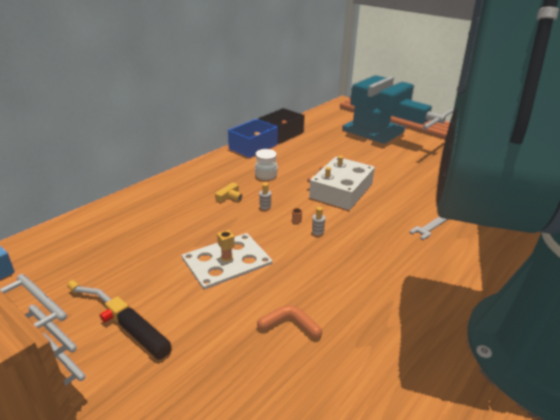

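The top view shows the manifold at about (380,210), with ports up (world +x) and empty pockets at (369,221) and (396,218). The spares are at (310,174) and (308,231), the coupling is between them at (309,209), and the cover is at (236,199) with its union at (234,196). The side view shows the same layout, with both spares standing upright.

```bash
cat > h.py <<'E'
import numpy as np, cv2
from plant import monitor, imaging, manip
def ray(m,uv):
    K=np.array([[m['fx'],0,m['cx']],[0,m['fy'],m['cy']],[0,0,1]])
    p=cv2.undistortPoints(np.array(uv,float).reshape(-1,1,2),K,np.array(m['distortion'])).reshape(-1,2)
    return np.c_[p,np.ones(len(p))]@np.array(m['orientation']).T
def plane(m,uv,z):
    d=ray(m,uv);o=np.array(m['origin']);return o+d*((z-o[2])/d[:,2])[:,None]
def pix(m,P):
    K=np.array([[m['fx'],0,m['cx']],[0,m['fy'],m['cy']],[0,0,1]]);R=np.array(m['orientation']).T
    return cv2.projectPoints(np.array(P,float).reshape(-1,1,3),cv2.Rodrigues(R)[0],-R@np.array(m['origin']),K,np.array(m['distortion']))[0].reshape(-1,2)
def tool(v):  # world vector -> tool axes
    return np.round(np.array(monitor.observe()['orientation']).T@np.array(v),1)
E
python3 - <<'E'
from h import *
np.set_printoptions(precision=1,suppress=True)
m=imaging.camera_model('top')
for n,uv,z in [('spare hi',(310,172),64),('spare lo',(308,228),64),('coupling',(309,207),28),('empty1',(369,221),50),('empty2',(396,218),50),('fit1',(366,199),74),('fit2',(393,197),74),('union',(234,194),66),('tee',(303,142),10),('flux',(355,135),65),('torchL',(155,180),15)]: print(n,plane(m,[uv],z)[0])
g=np.array([[352,198],[405,191],[354,230],[408,227]]);print(plane(m,g,50))
g=np.array([[222,177],[264,190],[208,207],[251,223]]);print(plane(m,g,8))
w=imaging.camera_model('wrist');s=monitor.observe()
R=s['orientation'];print(w['fx'],w['cx'],w['cy'],w['distortion'],R.T@(w['origin']-s['ee_pos']));print(R.T@w['orientation'])
E
```

```text
spare hi [645.2  -2.6  64. ]
spare lo [493.4  -5.1  64. ]
coupling [556.7  -7.3  28. ]
empty1 [ 525.1 -167.3   50. ]
empty2 [ 538.  -239.5   50. ]
fit1 [ 579. -153.   74.]
fit2 [ 589.3 -224.4   74. ]
union [570.7 195.4  66. ]
tee [747.5  18.1  10. ]
flux [ 758.1 -120.2   65. ]
torchL [607.1 424.6  15. ]
[[ 584.7 -119.9   50. ]
 [ 613.8 -263.    50. ]
 [ 498.3 -128.1   50. ]
 [ 515.8 -272.    50. ]]
[[629.9 239.1   8. ]
 [600.5 118.9   8. ]
 [541.9 270.1   8. ]
 [505.3 147.9   8. ]]
332.42770244809867 287.29499048805434 209.72404487112684 [-0.  0.  0.  0.  0.] [  70.5   -0.2 -189. ]
[[-0.  -1.  -0.3]
 [ 1.  -0.   0. ]
 [-0.  -0.3  1. ]]
```

jog_arm([
  {"dx": 522,"dy": -379,"dz": -25,"spin": 16},
  {"dx": 522,"dy": -379,"dz": -25,"spin": 16},
  {"dx": 522,"dy": -379,"dz": -25,"spin": 16},
  {"dx": 522,"dy": -379,"dz": -25,"spin": 16},
  {"dx": 522,"dy": -379,"dz": -25,"spin": 16},
  {"dx": 522,"dy": -379,"dz": -25,"spin": 16},
  {"dx": 522,"dy": -379,"dz": -25,"spin": 16},
  {"dx": 522,"dy": -379,"dz": -25,"spin": 16},
  {"dx": 522,"dy": -379,"dz": -25,"spin": 16},
  {"dx": 522,"dy": -379,"dz": -25,"spin": 16},
  {"dx": 522,"dy": -379,"dz": -25,"spin": 16},
  {"dx": 522,"dy": -379,"dz": -25,"spin": 16},
  {"dx": 522,"dy": -379,"dz": -25,"spin": 16},
  {"dx": 522,"dy": -379,"dz": -25,"spin": 16},
  {"dx": 522,"dy": -379,"dz": -25,"spin": 16},
  {"dx": 522,"dy": -379,"dz": -25,"spin": 16},
  {"dx": 522,"dy": -379,"dz": -25,"spin": 16},
  {"dx": 522,"dy": -379,"dz": -25,"spin": 16},
])

```text
invalid input at $.plan[0]: expected keys dx, dy, dz, spin, claw
```

Run:
```python
from h import *
s=monitor.observe();print(s['clock'],s['ee_pos'],s['orientation'])
m=imaging.camera_model('wrist');I=imaging.camera('wrist')
cv2.imwrite('pics/w1.png',I[:,:,::-1]);np.savez('w1.npz',I=I,**m)
```

```text
0.1 [ 306.07534343 -629.1228319   195.25203109] [[ 8.99226020e-01  4.37484150e-01 -4.28066297e-04]
 [ 4.37484359e-01 -8.99225568e-01  9.01826350e-04]
 [ 9.60657548e-06 -9.98218029e-04 -9.99999502e-01]]
```

View pics/w1.png

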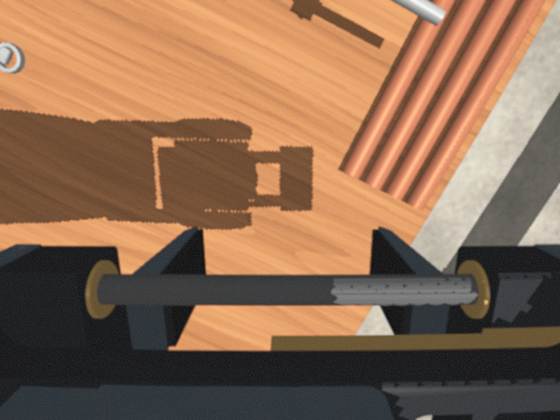

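The call was refused because every row needs all five keys. This picture shows only the bare bench near the start pose. The gripper hides rows below about 230, so things to be measured must lie ahead of the tool (+x). I'll view them from further back.

jog_arm([
  {"dx": 396,"dy": -440,"dz": -25,"spin": 16,"claw": 1},
  {"dx": 396,"dy": -440,"dz": -25,"spin": 16,"claw": 1},
  {"dx": 396,"dy": -440,"dz": -25,"spin": 16,"claw": 1},
  {"dx": 396,"dy": -440,"dz": -25,"spin": 16,"claw": 1},
  {"dx": 396,"dy": -440,"dz": -25,"spin": 16,"claw": 1},
  {"dx": 396,"dy": -440,"dz": -25,"spin": 16,"claw": 1},
  {"dx": 396,"dy": -440,"dz": -25,"spin": 16,"claw": 1},
  {"dx": 396,"dy": -440,"dz": -25,"spin": 16,"claw": 1},
  {"dx": 396,"dy": -440,"dz": -25,"spin": 16,"claw": 1},
  {"dx": 396,"dy": -440,"dz": -25,"spin": 16,"claw": 1},
  {"dx": 396,"dy": -440,"dz": -25,"spin": 16,"claw": 1},
  {"dx": 396,"dy": -440,"dz": -25,"spin": 16,"claw": 1},
  {"dx": 396,"dy": -440,"dz": -25,"spin": 16,"claw": 1},
  {"dx": 396,"dy": -440,"dz": -25,"spin": 16,"claw": 1},
  {"dx": 396,"dy": -440,"dz": -25,"spin": 16,"claw": 1},
  {"dx": 396,"dy": -440,"dz": -25,"spin": 16,"claw": 1},
])

```text
clock: 1.75
ee_pos: [469.6, -61.5, 220.7]
orientation: [[0.985, 0.171, -0.0], [0.171, -0.985, -0.0], [-0.0, -0.0, -1.0]]
contact_force: [-0.3, 0.7, -0.4]
grip_width: 91.4
gripper_force: 0.0
```

Run:
```python
from h import *
s=monitor.observe();print(s['clock'],s['ee_pos'],s['orientation'])
m=imaging.camera_model('wrist');I=imaging.camera('wrist')
cv2.imwrite('pics/w2.png',I[:,:,::-1]);np.savez('w2.npz',I=I,**m)
```

```text
1.75 [469.57275832 -61.53197375 220.7178141 ] [[ 9.85244793e-01  1.71150945e-01 -2.29068142e-04]
 [ 1.71150947e-01 -9.85244819e-01 -9.75545845e-06]
 [-2.27357856e-04 -2.95937148e-05 -9.99999974e-01]]
```

View pics/w2.png

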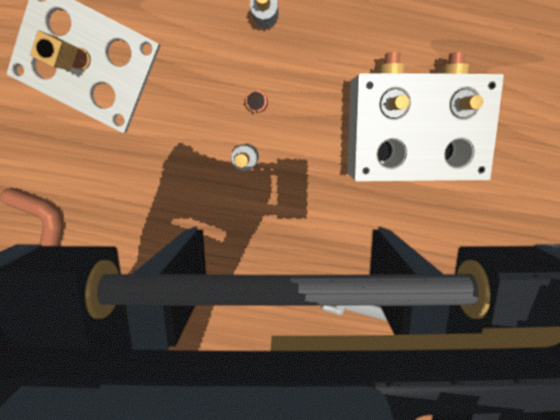

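The wrist picture shows the manifold's threads at about (369,85), (491,86), (366,171) and (482,170). The empty pockets are at (391,153) and (459,153), the spares at (244,157) and (264,8), and the cover at top left with its union at (45,48).

```bash
cat > meas.py <<'E'
from h import *
np.set_printoptions(precision=1,suppress=True)
def dark(I,uv,r=8,t=30):   # darkness-weighted centroid
    g=cv2.cvtColor(I,cv2.COLOR_RGB2GRAY).astype(float);u,v=np.round(uv).astype(int)
    for _ in range(2):
        w=g[v-r:v+r+1,u-r:u+r+1];w=np.clip(np.median(w)-t-w,0,None)
        Y,X=np.mgrid[v-r:v+r+1,u-r:u+r+1];c=np.array([(w*X).sum(),(w*Y).sum()])/w.sum();u,v=np.round(c).astype(int)
    return c
def brass(I,uv,r=14):      # outline of stem = hull of its two discs; its centre ~ mid height
    h=cv2.cvtColor(I,cv2.COLOR_RGB2HSV);k=((h[...,0]>15)&(h[...,0]<32)&(h[...,1]>120)&(h[...,2]>60)).astype(np.uint8)
    u,v=uv;n,l,s,c=cv2.connectedComponentsWithStats(k)
    i=min((i for i in range(1,n) if s[i,4]>25),key=lambda i:np.hypot(*(c[i]-uv)))
    return c[i],s[i]
E
python3 - <<'E'
from meas import *
d=np.load('w2.npz');m={k:d[k] for k in d.files};I=d['I']
T=np.array([dark(I,p,6) for p in[(366,171),(369,85),(482,170),(491,86)]]);print(T)
W=plane(m,T,50);print(W,W.mean(0))   # order: (-x,+y),(+x,+y),(-x,-y),(+x,-y)
L=np.array([[-44,64],[44,64],[-44,-64],[44,-64]])
Z=W[:,0]+1j*W[:,1];z=Z-Z.mean();l=L@[1,1j];a=(z*l.conj()).sum()
yaw=np.angle(a);print('yaw',np.degrees(yaw),'scale',abs(a)/(abs(l)**2).sum(), 'res',abs(z-l*np.exp(1j*yaw)))
for n,p in[('p0',-26-37j),('p1',-26+37j),('p2',26-37j),('p3',26+37j)]:
    q=Z.mean()+p*np.exp(1j*yaw);print(n,q)
for uv,z in[((241,158),52),((263,3),52),((399,102),62),((472,102),62)]:
    c,s=brass(I,uv);print(c,s,plane(m,[c],z)[0])
J=np.hstack([cv2.resize(I[y:y+70,x:x+70,::-1],(390,390),interpolation=0) for x,y in[(209,122),(229,0)]])
cv2.imwrite('pics/crop1.png',J)
E
```

```text
[[365.5 170.3]
 [369.3  84.9]
 [481.1 169.4]
 [491.6  85. ]]
[[ 503.6 -142.5   50. ]
 [ 590.4 -126.6   50. ]
 [ 527.  -268.7   50. ]
 [ 613.8 -252.7   50. ]] [ 558.7 -197.6   50. ]
yaw 10.478223960891498 scale 1.0021126760049568 res [0.2 0.1 0.1 0.2]
p0 (539.8528471049161-238.72803879502334j)
p1 (526.395072945977-165.96205557011947j)
p2 (590.9857001818756-229.27122452117422j)
p3 (577.5279260229364-156.50524129627036j)
[240.8 159.9] [235 154  13  13 132] [492.   -7.6  52. ]
[262.8   3.7] [256   0  13  10  91] [645.6  -7.5  52. ]
[393.9 103.4] [390  97  11  12  72] [ 575.8 -152.4   62. ]
[471.1 102.3] [460  96  23  13 227] [ 591.3 -230.    62. ]
```

View pics/crop1.png

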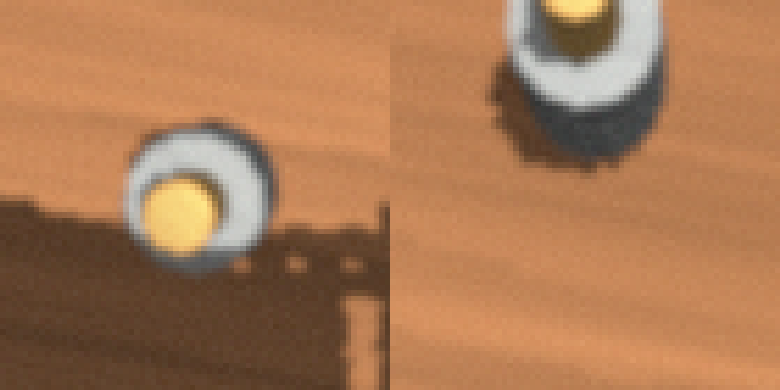

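The crop shows the near spare's stem top at full-image pixel (241.5,161.0) and its shoulder ring centred at (244.9,156.6). The far spare is cut off at the top edge.

Run:
```python
from meas import *
d=np.load('w2.npz');m={k:d[k] for k in d.files};I=d['I']
a=plane(m,[(241.5,161.0)],64)[0];b=plane(m,[(244.9,156.6)],40)[0];print(a,b)
s=monitor.observe();p=(a+b)/2;p[2]=51;print('tool',tool(p-s['ee_pos']))
s4=np.array([645.6,-7.5,51]);print('far',tool(s4-s['ee_pos']))
print('spare->p1',tool([526.4-p[0],-166-p[1],0]))
print(pix(m,[[492,-6,52],[645.6,-7.5,52]]))
```

```text
[492.5  -9.9  64. ] [494.7 -10.2  40. ]
tool [ 32.5 -46.6 169.7]
far [182.7 -23.1 169.7]
spare->p1 [  5.6 159.3  -0. ]
[[239.3 159.6]
 [262.8   3.7]]
```

jog_arm([
  {"dx": 32,"dy": -47,"dz": 50,"spin": 0,"claw": 0.3},
  {"dx": 32,"dy": -47,"dz": 90,"spin": 0,"claw": 0.3},
  {"dx": 32,"dy": -47,"dz": 110,"spin": 0,"claw": 0.3},
  {"dx": 32,"dy": -47,"dz": 140,"spin": 0,"claw": 0.3},
  {"dx": 32,"dy": -47,"dz": 160,"spin": 0,"claw": 0.3},
  {"dx": 32,"dy": -47,"dz": 170,"spin": 0,"claw": 0.3},
  {"dx": 32,"dy": -47,"dz": 170,"spin": 0,"claw": 0.3},
  {"dx": 32,"dy": -47,"dz": 170,"spin": 0,"claw": -0.3},
  {"dx": 32,"dy": -47,"dz": 170,"spin": 0,"claw": -1},
  {"dx": 32,"dy": -47,"dz": 170,"spin": 0,"claw": -1},
  {"dx": 32,"dy": -47,"dz": 170,"spin": 0,"claw": -1},
  {"dx": 32,"dy": -47,"dz": 170,"spin": 0,"claw": -1},
  {"dx": 32,"dy": -47,"dz": 170,"spin": 0,"claw": -1},
  {"dx": 32,"dy": -47,"dz": 170,"spin": 0,"claw": -1},
  {"dx": 32,"dy": -47,"dz": 170,"spin": 0,"claw": -1},
  {"dx": 32,"dy": -47,"dz": 170,"spin": 0,"claw": -1},
  {"dx": 32,"dy": -47,"dz": 170,"spin": 0,"claw": -1},
])

```text
clock: 3.5
ee_pos: [493.2, -8.7, 50.8]
orientation: [[0.985, 0.173, -0.0], [0.173, -0.985, -0.0], [-0.0, -0.0, -1.0]]
contact_force: [-0.4, -1.0, -0.7]
grip_width: 0.3
gripper_force: 0.0
```

Run:
```python
from h import *
I=imaging.camera('wrist');J=imaging.camera('side')
cv2.imwrite('pics/w3.png',np.hstack([I[140:420,100:460,::-1],cv2.resize(J[140:300,200:400,::-1],(350,280))]))
```

```text
(no output)
```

View pics/w3.png

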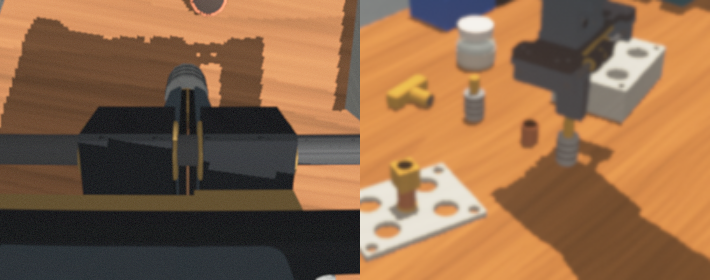

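The picture shows the fingers fully shut (crop (187,150)), with the spare still upright next to them. Its shoulder shows ahead of the fingers at crop (187,85), and its stem is visible in the side view. I'll project my estimates into both views to find the offset.

Run:
```python
from meas import *
s=monitor.observe();t=s['ee_pos'];print(t)
w=imaging.camera_model('wrist');S=imaging.camera_model('side')
tip=t+[0,0,-8]
print('tip',pix(w,[tip]),pix(S,[tip, t+[0,0,11]]))
for p in[[493.5,-10],[510,-8],[475,-10]]: 
    P=[p+[0],p+[40],p+[64]];print(p,pix(w,P).ravel(),pix(S,P).ravel())
I=imaging.camera('side');h=cv2.cvtColor(I,cv2.COLOR_RGB2HSV)[195:240,300:340]
k=((h[...,0]>15)&(h[...,0]<32)&(h[...,1]>150)&(h[...,2]>90));ys,xs=np.nonzero(k);print(xs.min()+300,xs.max()+300,ys.min()+195,ys.max()+195)
J=imaging.camera('wrist')
out=np.hstack([cv2.resize(I[180:250,280:350,::-1],(390,390),interpolation=0),cv2.resize(J[180:280,240:340,::-1],(390,390),interpolation=0)])
cv2.imwrite('pics/c2.png',out)
```

```text
[493.2  -8.7  50.8]
tip [[286.7 238.2]] [[318.9 215.3]
 [319.5 208. ]]
[493.5, -10] [288.5 218.9 288.8 236.6 289.  250.8] [317.9 231.  319.1 216.1 319.8 206.9]
[510, -8] [289.7 197.3 290.2 211.4 290.6 222.7] [311.5 228.5 312.5 213.7 313.1 204.5]
[475, -10] [284.3 241.7 283.8 263.1 283.5 280.1] [324.6 234.3 325.9 219.3 326.7 210. ]
316 321 208 217
```

View pics/c2.png

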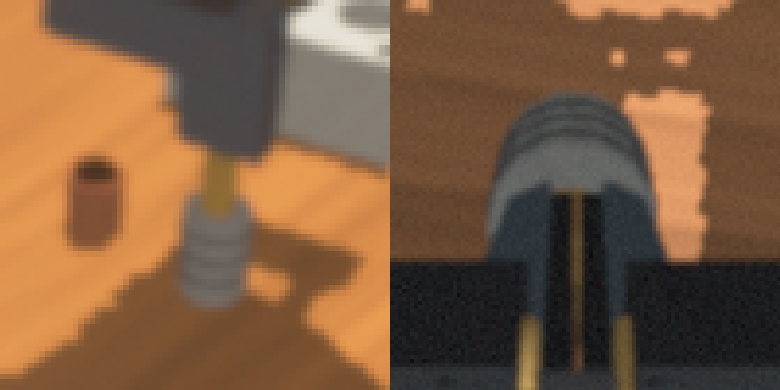

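The side view shows the whole stem (about crop y 155–215) below the finger ends, so the real finger ends are about 20 mm higher than assumed and they closed above the stem. Nothing was disturbed. I'll open, go 18 mm lower and close again.

jog_arm([
  {"dx": 0,"dy": 0,"dz": 0,"spin": 0,"claw": 0.3},
  {"dx": 0,"dy": 0,"dz": 0,"spin": 0,"claw": 0.3},
  {"dx": 0,"dy": 0,"dz": 0,"spin": 0,"claw": 0.3},
  {"dx": 0,"dy": 0,"dz": 0,"spin": 0,"claw": 0.3},
  {"dx": 0,"dy": -1,"dz": 9,"spin": 0,"claw": 0.3},
  {"dx": 0,"dy": -1,"dz": 18,"spin": 0,"claw": 0.3},
  {"dx": 0,"dy": -1,"dz": 18,"spin": 0,"claw": 0.3},
  {"dx": 0,"dy": -1,"dz": 18,"spin": 0,"claw": 0.3},
])

```text
clock: 4.5
ee_pos: [492.7, -7.7, 32.3]
orientation: [[0.985, 0.173, -0.001], [0.173, -0.985, 0.0], [-0.001, -0.0, -1.0]]
contact_force: [-0.6, 0.5, 0.1]
grip_width: 58.9
gripper_force: 0.0
```

Run:
```python
from h import *
s=monitor.observe();print(s['clock'],s['ee_pos'],s['grip_width'])
I=imaging.camera('wrist');J=imaging.camera('side')
cv2.imwrite('pics/w4.png',np.hstack([cv2.resize(J[170:250,270:350,::-1],(400,400),interpolation=0),cv2.resize(I[130:290,200:360,::-1],(400,400))]))
```

```text
4.5 [492.7144303   -7.74399746  32.31454394] 58.92821208447191
```

View pics/w4.png

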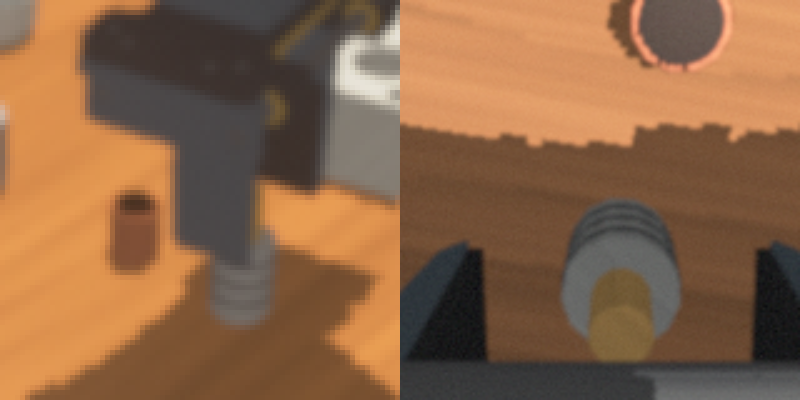

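The stem is now centred between the open fingers: wrist crop stem at x≈620, fingers at 485 and 755. Closing.

jog_arm([
  {"dx": 0,"dy": 0,"dz": 0,"spin": 0,"claw": -0.4},
  {"dx": 0,"dy": 0,"dz": 0,"spin": 0,"claw": -1},
  {"dx": 0,"dy": 0,"dz": 0,"spin": 0,"claw": -1},
  {"dx": 0,"dy": 0,"dz": 0,"spin": 0,"claw": -1},
  {"dx": 0,"dy": 0,"dz": 0,"spin": 0,"claw": -1},
  {"dx": 0,"dy": 0,"dz": 0,"spin": 0,"claw": -1},
])

```text
clock: 5.2
ee_pos: [493.1, -7.8, 32.9]
orientation: [[0.985, 0.173, 0.0], [0.173, -0.985, -0.0], [0.0, 0.0, -1.0]]
contact_force: [1.0, 0.1, 0.3]
grip_width: 14.2
gripper_force: 0.2
```

Run:
```python
from meas import *
s=monitor.observe();t=s['ee_pos'];print(s['gripper_force'],t)
w=imaging.camera_model('wrist');S=imaging.camera_model('side')
print(plane(w,[(288,262)],64), plane(w,[(288.2,252)],52),plane(w,[(248+40,248-1)],40))
P=[[t[0]-10,t[1]+35,z] for z in(23,33,43,53)];print(pix(S,P))
```

```text
0.15553815755993128 [493.1  -7.8  32.9]
[[494.2  -8.2  64. ]] [[494.9  -8.3  52. ]] [[493.2  -8.5  40. ]]
[[312.  231.6]
 [312.3 227.8]
 [312.6 224. ]
 [312.8 220.1]]
```

jog_arm([
  {"dx": 0,"dy": 0,"dz": 0,"spin": 0,"claw": -1},
  {"dx": 0,"dy": 0,"dz": 0,"spin": 0,"claw": -1},
  {"dx": 0,"dy": 0,"dz": -35,"spin": 0,"claw": -1},
  {"dx": 0,"dy": 0,"dz": -70,"spin": 0,"claw": -1},
  {"dx": 0,"dy": 0,"dz": -70,"spin": 0,"claw": -1},
  {"dx": 0,"dy": 0,"dz": -70,"spin": 0,"claw": -1},
])

```text
clock: 5.8
ee_pos: [493.3, -7.8, 103.2]
orientation: [[0.985, 0.173, 0.001], [0.173, -0.985, -0.0], [0.001, 0.0, -1.0]]
contact_force: [0.2, 0.1, -1.1]
grip_width: 12.4
gripper_force: 30.0
```

Run:
```python
from meas import *
s=monitor.observe();t=s['ee_pos'];print(s['gripper_force'],t,s['grip_width'],s['contact_force'])
print(tool([526.4-1-t[0],-166+.3-t[1],0]))
cv2.imwrite('pics/s5.png',imaging.camera('side')[100:250,220:420,::-1])
```

```text
29.99867409467697 [493.3  -7.8 103.2] 12.430985229959703 [ 0.2  0.1 -1.1]
[  4.3 161.1   0.1]
```

jog_arm([
  {"dx": 4,"dy": 45,"dz": 0,"spin": 0,"claw": -1},
  {"dx": 4,"dy": 90,"dz": 0,"spin": 0,"claw": -1},
  {"dx": 4,"dy": 130,"dz": 0,"spin": 0,"claw": -1},
  {"dx": 4,"dy": 155,"dz": 0,"spin": 0,"claw": -1},
  {"dx": 4,"dy": 161,"dz": 0,"spin": 0,"claw": -1},
  {"dx": 4,"dy": 161,"dz": 0,"spin": 0,"claw": -1},
  {"dx": 4,"dy": 161,"dz": 10,"spin": 0,"claw": -1},
  {"dx": 4,"dy": 161,"dz": 16,"spin": 0,"claw": -1},
  {"dx": 4,"dy": 161,"dz": 22,"spin": 0,"claw": -1},
  {"dx": 4,"dy": 161,"dz": 26,"spin": 0,"claw": -1},
  {"dx": 4,"dy": 161,"dz": 30,"spin": 0,"claw": -1},
  {"dx": 4,"dy": 161,"dz": 30,"spin": 0,"claw": -1},
])

```text
clock: 7.05
ee_pos: [524.6, -165.4, 72.3]
orientation: [[0.985, 0.173, -0.001], [0.173, -0.985, 0.0], [-0.001, -0.0, -1.0]]
contact_force: [0.3, 0.6, -0.9]
grip_width: 12.5
gripper_force: 30.0
```

Run:
```python
from meas import *
s=monitor.observe();t=s['ee_pos'];print(t,s['contact_force'],s['wrist_torque'])
I=imaging.camera('wrist');J=imaging.camera('side')
cv2.imwrite('pics/w5.png',np.hstack([cv2.resize(J[130:230,290:390,::-1],(400,400),interpolation=0),cv2.resize(I[130:290,200:360,::-1],(400,400))]))
```

```text
[ 524.6 -165.4   72.3] [ 0.3  0.6 -0.9] [ 0.1 -0.1  0. ]
```

View pics/w5.png

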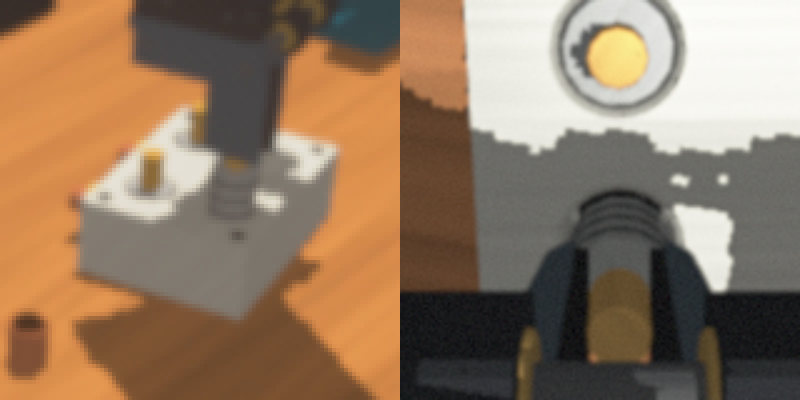

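The foot has entered the pocket with no contact force, and the side view shows it going in. Pressing home.

jog_arm([
  {"dx": 1,"dy": 0,"dz": 6,"spin": 0,"claw": -1},
  {"dx": 1,"dy": 0,"dz": 12,"spin": 0,"claw": -1},
  {"dx": 1,"dy": 0,"dz": 18,"spin": 0,"claw": -1},
  {"dx": 1,"dy": 0,"dz": 23,"spin": 0,"claw": -1},
  {"dx": 1,"dy": 0,"dz": 27,"spin": 0,"claw": -1},
  {"dx": 1,"dy": 0,"dz": 29,"spin": 0,"claw": -1},
  {"dx": 1,"dy": 0,"dz": 30,"spin": 0,"claw": -1},
  {"dx": 1,"dy": 0,"dz": 30,"spin": 0,"claw": -1},
])

```text
clock: 7.95
ee_pos: [526.0, -165.6, 42.9]
orientation: [[0.985, 0.173, 0.0], [0.173, -0.985, -0.0], [0.0, 0.0, -1.0]]
contact_force: [0.9, -0.9, -0.9]
grip_width: 12.7
gripper_force: 30.0
```

jog_arm([
  {"dx": 0,"dy": 0,"dz": 1,"spin": 0,"claw": -1},
  {"dx": 0,"dy": 0,"dz": 2,"spin": 0,"claw": -1},
  {"dx": 0,"dy": 0,"dz": 2,"spin": 0,"claw": -1},
])

```text
clock: 8.25
ee_pos: [527.5, -166.0, 42.7]
orientation: [[0.985, 0.173, 0.003], [0.173, -0.985, -0.001], [0.003, 0.001, -1.0]]
contact_force: [-3.2, 2.3, 23.1]
grip_width: 12.7
gripper_force: 30.1
```

jog_arm([
  {"dx": 0,"dy": 0,"dz": 0,"spin": 0,"claw": -0.2},
  {"dx": 0,"dy": 0,"dz": 0,"spin": 0,"claw": -0.2},
  {"dx": 0,"dy": 0,"dz": 0,"spin": 0,"claw": -0.2},
  {"dx": 0,"dy": 0,"dz": 0,"spin": 0,"claw": -0.2},
  {"dx": 0,"dy": 0,"dz": -30,"spin": 0,"claw": -0.2},
  {"dx": 0,"dy": 0,"dz": -70,"spin": 0,"claw": 0.3},
  {"dx": 30,"dy": -43,"dz": -90,"spin": 0,"claw": 0.3},
  {"dx": 60,"dy": -90,"dz": -90,"spin": 0,"claw": 0.3},
  {"dx": 91,"dy": -132,"dz": -90,"spin": 0,"claw": 0.3},
  {"dx": 91,"dy": -132,"dz": -90,"spin": 0,"claw": 0.3},
  {"dx": 91,"dy": -132,"dz": -90,"spin": 0,"claw": 0.3},
])

```text
clock: 9.35
ee_pos: [593.1, -18.2, 130.6]
orientation: [[0.985, 0.175, -0.0], [0.175, -0.985, 0.0], [-0.0, -0.0, -1.0]]
contact_force: [-0.5, -0.5, -0.8]
grip_width: 59.6
gripper_force: 0.0
```

Run:
```python
from meas import *
s=monitor.observe();t=s['ee_pos'];print(t)
m=imaging.camera_model('wrist');I=imaging.camera('wrist');np.savez('w6.npz',I=I,**m)
u=pix(m,[[645.6,-7.5,52]])[0];print(u)
print([(c,s_) for c,s_ in [brass(I,u)]])
J=imaging.camera('side')
x,y=np.clip((u-60).astype(int),0,300)
cv2.imwrite('pics/w6.png',np.hstack([cv2.resize(I[y:y+120,x:x+120,::-1],(400,400),interpolation=0),cv2.resize(J[140:220,300:380,::-1],(400,400),interpolation=0)]))
print(x,y)
```

```text
[593.1 -18.2 130.6]
[285.  144.1]
[(array([273.2,  25.9]), array([ 233,    0,   86,   61, 1519], dtype=int32))]
225 84
```

View pics/w6.png

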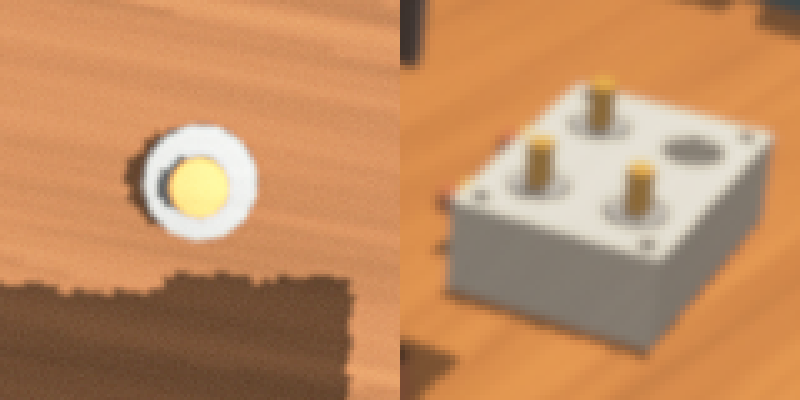

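The side crop shows the first spare seated flush like the fitted ones, with one pocket (p0) left. The wrist crop shows the second spare's stem top at full-image (284.7,140.1) and its shoulder at (285.0,138.6). That was the tenth picture, so from here I'll work from numbers only.

Run:
```python
from meas import *
d=np.load('w6.npz');m={k:d[k] for k in d.files}
a=plane(m,[(284.7,140.1)],64)[0];b=plane(m,[(285.,138.6)],40)[0];print(a,b)
t=monitor.observe()['ee_pos'];p=(a+b)/2;p[2]=31;print(tool(p-t))
```

```text
[649.3  -6.7  64. ] [649.2  -6.8  40. ]
[58.8 -3.4 99.4]
```

jog_arm([
  {"dx": 40,"dy": -3,"dz": 0,"spin": 0,"claw": 0.3},
  {"dx": 59,"dy": -3,"dz": 10,"spin": 0,"claw": 0.3},
  {"dx": 59,"dy": -3,"dz": 40,"spin": 0,"claw": 0.3},
  {"dx": 59,"dy": -3,"dz": 75,"spin": 0,"claw": 0.3},
  {"dx": 59,"dy": -3,"dz": 95,"spin": 0,"claw": 0.3},
  {"dx": 59,"dy": -3,"dz": 99,"spin": 0,"claw": 0.3},
  {"dx": 59,"dy": -3,"dz": 99,"spin": 0,"claw": 0.3},
  {"dx": 59,"dy": -3,"dz": 99,"spin": 0,"claw": -0.4},
  {"dx": 59,"dy": -3,"dz": 99,"spin": 0,"claw": -1},
  {"dx": 59,"dy": -3,"dz": 99,"spin": 0,"claw": -1},
  {"dx": 59,"dy": -3,"dz": 99,"spin": 0,"claw": -1},
  {"dx": 59,"dy": -3,"dz": 99,"spin": 0,"claw": -1},
  {"dx": 59,"dy": -3,"dz": 99,"spin": 0,"claw": -1},
  {"dx": 59,"dy": -3,"dz": 99,"spin": 0,"claw": -1},
  {"dx": 59,"dy": -3,"dz": 99,"spin": 0,"claw": -1},
  {"dx": 59,"dy": -3,"dz": 99,"spin": 0,"claw": -1},
])

```text
clock: 11.05
ee_pos: [650.3, -6.5, 31.9]
orientation: [[0.985, 0.173, 0.0], [0.173, -0.985, 0.0], [0.0, -0.0, -1.0]]
contact_force: [-1.2, 1.4, 2.7]
grip_width: 12.7
gripper_force: 30.0
```

jog_arm([
  {"dx": 0,"dy": 0,"dz": -30,"spin": 0,"claw": -1},
  {"dx": 0,"dy": 0,"dz": -70,"spin": 0,"claw": -1},
  {"dx": -5,"dy": 8,"dz": -95,"spin": 0,"claw": -1},
  {"dx": -30,"dy": 43,"dz": -95,"spin": 0,"claw": -1},
  {"dx": -56,"dy": 80,"dz": -95,"spin": 0,"claw": -1},
  {"dx": -82,"dy": 117,"dz": -95,"spin": 0,"claw": -1},
  {"dx": -108,"dy": 154,"dz": -95,"spin": 0,"claw": -1},
  {"dx": -134,"dy": 190,"dz": -95,"spin": 0,"claw": -1},
  {"dx": -148,"dy": 210,"dz": -95,"spin": 0,"claw": -1},
  {"dx": -148,"dy": 210,"dz": -80,"spin": 0,"claw": -1},
  {"dx": -148,"dy": 210,"dz": -60,"spin": 0,"claw": -1},
  {"dx": -148,"dy": 210,"dz": -60,"spin": 0,"claw": -1},
])

```text
clock: 12.25
ee_pos: [539.1, -238.0, 89.2]
orientation: [[0.985, 0.173, -0.004], [0.173, -0.985, 0.002], [-0.003, -0.002, -1.0]]
contact_force: [-0.1, 0.2, -0.4]
grip_width: 12.6
gripper_force: 30.0
```

jog_arm([
  {"dx": 1,"dy": 0,"dz": 4,"spin": 0,"claw": -1},
  {"dx": 1,"dy": 0,"dz": 9,"spin": 0,"claw": -1},
  {"dx": 1,"dy": 0,"dz": 14,"spin": 0,"claw": -1},
  {"dx": 1,"dy": 0,"dz": 19,"spin": 0,"claw": -1},
  {"dx": 1,"dy": 0,"dz": 24,"spin": 0,"claw": -1},
  {"dx": 1,"dy": 0,"dz": 29,"spin": 0,"claw": -1},
  {"dx": 1,"dy": 0,"dz": 29,"spin": 0,"claw": -1},
])

```text
clock: 12.95
ee_pos: [541.3, -238.6, 62.1]
orientation: [[0.985, 0.173, -0.001], [0.173, -0.985, 0.0], [-0.001, -0.001, -1.0]]
contact_force: [0.7, -0.2, -1.2]
grip_width: 12.8
gripper_force: 30.0
```

jog_arm([
  {"dx": 0,"dy": 0,"dz": 6,"spin": 0,"claw": -1},
  {"dx": 0,"dy": 0,"dz": 12,"spin": 0,"claw": -1},
  {"dx": 0,"dy": 0,"dz": 17,"spin": 0,"claw": -1},
  {"dx": 0,"dy": 0,"dz": 19,"spin": 0,"claw": -1},
  {"dx": 0,"dy": 0,"dz": 21,"spin": 0,"claw": -1},
  {"dx": 0,"dy": 0,"dz": 22,"spin": 0,"claw": -1},
  {"dx": 0,"dy": 0,"dz": 22,"spin": 0,"claw": -1},
])

```text
clock: 13.65
ee_pos: [542.4, -239.1, 41.8]
orientation: [[0.985, 0.173, 0.001], [0.173, -0.985, -0.0], [0.001, 0.001, -1.0]]
contact_force: [-2.3, 2.1, 11.5]
grip_width: 12.9
gripper_force: 30.1
```

jog_arm([
  {"dx": 0,"dy": 0,"dz": 0,"spin": 0,"claw": -0.2},
  {"dx": 0,"dy": 0,"dz": 0,"spin": 0,"claw": -0.2},
  {"dx": 0,"dy": 0,"dz": 0,"spin": 0,"claw": -0.2},
  {"dx": 0,"dy": 0,"dz": 0,"spin": 0,"claw": -0.2},
  {"dx": 0,"dy": 0,"dz": -40,"spin": 0,"claw": -0.2},
  {"dx": 0,"dy": 0,"dz": -90,"spin": 0,"claw": 0.3},
  {"dx": 20,"dy": -447,"dz": -158,"spin": 24,"claw": 0.3},
  {"dx": 20,"dy": -447,"dz": -158,"spin": 24,"claw": 0.3},
  {"dx": 20,"dy": -447,"dz": -158,"spin": 24,"claw": 0.3},
  {"dx": 20,"dy": -447,"dz": -158,"spin": 24,"claw": 0.3},
  {"dx": 20,"dy": -447,"dz": -158,"spin": 24,"claw": 0.3},
  {"dx": 20,"dy": -447,"dz": -158,"spin": 24,"claw": 0.3},
  {"dx": 20,"dy": -447,"dz": -158,"spin": 24,"claw": 0.3},
  {"dx": 20,"dy": -447,"dz": -158,"spin": 24,"claw": 0.3},
  {"dx": 20,"dy": -447,"dz": -158,"spin": 24,"claw": 0.3},
  {"dx": 20,"dy": -447,"dz": -158,"spin": 24,"claw": 0.3},
  {"dx": 20,"dy": -447,"dz": -158,"spin": 24,"claw": 0.3},
  {"dx": 20,"dy": -447,"dz": -158,"spin": 24,"claw": 0.3},
  {"dx": 20,"dy": -447,"dz": -158,"spin": 24,"claw": 0.3},
])

```text
clock: 15.55
ee_pos: [484.3, 203.6, 198.5]
orientation: [[0.97, -0.244, -0.001], [-0.244, -0.97, -0.0], [-0.0, 0.0, -1.0]]
contact_force: [0.4, 0.5, -0.7]
grip_width: 59.2
gripper_force: 0.0
```

Run:
```python
from meas import *
s=monitor.observe();t=s['ee_pos'];R=s['orientation'];print(t,R[:2,0])
m=imaging.camera_model('wrist');I=imaging.camera('wrist');np.savez('w7.npz',I=I,**m)
h=cv2.cvtColor(I,cv2.COLOR_RGB2HSV)
k=((h[...,1]<45)&(h[...,2]>120)).astype(np.uint8);k[235:]=0
n,l,st,c=cv2.connectedComponentsWithStats(k);i=1+st[1:,4].argmax();print(st[i],c[i])
k=(l==i).astype(np.uint8)
cs,hr=cv2.findContours(k,cv2.RETR_CCOMP,cv2.CHAIN_APPROX_NONE)
for q,H in zip(cs,hr[0]):
    if cv2.contourArea(q)>20:
        M=cv2.moments(q);u=[M['m10']/M['m00'],M['m01']/M['m00']]
        print(H[3]>=0,M['m00'],np.array(u),plane(m,[u],8)[0])
```

```text
[484.3 203.6 198.5] [ 1.  -0.2]
[  206    52   142   112 10584] [274.6 106.2]
False 14073.0 [274.3 106.6] [572.2 195.    8. ]
True 128.5 [328.3 152.4] [509.  148.4   8. ]
True 129.5 [216.1 145.8] [547.3 269.3   8. ]
True 595.5 [306.  134.9] [534.1 168.4   8. ]
True 598.0 [240.4 131. ] [556.2 238.2   8. ]
True 975.5 [271.2 108.2] [571.4 198.7   8. ]
True 642.5 [309.3  86.4] [583.3 153.    8. ]
True 651.5 [241.6  82.3] [605.4 222.8   8. ]
True 141.5 [335.6  70.4] [592.3 121.9   8. ]
True 148.5 [216.9  63.2] [630.6 243.    8. ]
```

Run:
```python
from meas import *
d=np.load('w7.npz');m={k:d[k] for k in d.files}
uv=[(216.1,145.8),(328.3,152.4),(335.6,70.4),(216.9,63.2),(240.4,131),(306,134.9),(309.3,86.4),(241.6,82.3)]
l=np.array([-44+64j,-44-64j,44-64j,44+64j,-26+37j,-26-37j,26-37j,26+37j])
for z in(4,8):
  W=plane(m,uv,z);Z=W[:,0]+1j*W[:,1];c=Z.mean();a=((Z-c)*l.conj()).sum()
  print(z,c,np.degrees(np.angle(a)),abs(a)/(abs(l)**2).sum(),abs(Z-c-l*a/abs(a)))
s=monitor.observe();R=s['orientation'];print('tool yaw',np.degrees(np.arctan2(R[1,0],R[0,0])))
print(tool([c.real-s['ee_pos'][0],c.imag-s['ee_pos'][1],0]))
```

```text
4 (569.9698689279406+195.69852582263616j) -17.55362693932889 1.0020751323503412 [0.2 0.1 0.3 0.2 0.1 0.1 0.  0. ]
8 (569.7903261620415+195.594798536733j) -17.553626939328897 0.9916226597264036 [0.6 0.8 0.5 0.6 0.5 0.3 0.5 0.5]
tool yaw -14.150395523699896
[ 84.9 -13.   -0. ]
```

jog_arm([
  {"dx": 40,"dy": -13,"dz": 20,"spin": 3.4,"claw": 0.3},
  {"dx": 85,"dy": -13,"dz": 40,"spin": 3.4,"claw": 0.3},
  {"dx": 85,"dy": -13,"dz": 80,"spin": 3.4,"claw": 0.3},
  {"dx": 85,"dy": -13,"dz": 110,"spin": 3.4,"claw": 0.3},
  {"dx": 85,"dy": -13,"dz": 110,"spin": 3.4,"claw": 0.3},
  {"dx": 85,"dy": -13,"dz": 140,"spin": 3.4,"claw": 0.3},
  {"dx": 85,"dy": -13,"dz": 165,"spin": 3.4,"claw": 0.3},
  {"dx": 85,"dy": -13,"dz": 175,"spin": 3.4,"claw": 0.3},
  {"dx": 85,"dy": -13,"dz": 179,"spin": 3.4,"claw": 0.3},
  {"dx": 85,"dy": -13,"dz": 179,"spin": 3.4,"claw": 0.3},
  {"dx": 85,"dy": -13,"dz": 179,"spin": 3.4,"claw": 0.3},
])

```text
clock: 16.7
ee_pos: [570.7, 197.0, 21.2]
orientation: [[0.954, -0.3, 0.002], [-0.3, -0.954, 0.0], [0.001, -0.001, -1.0]]
contact_force: [1.3, -0.1, 0.8]
grip_width: 59.2
gripper_force: 0.0
```

Run:
```python
from h import *
t=monitor.observe()['ee_pos'];S=imaging.camera_model('side');I=imaging.camera('side')
c=[569.9,195.6];print(t, pix(S,[c+[z] for z in(8,38,66)]).round(1).tolist())
u=pix(S,[c+[52]])[0].astype(int);g=I[u[1]-30:u[1]+22:2,u[0]-3:u[0]+4:3];print(u);[print(u[1]-30+2*i,r.tolist()) for i,r in enumerate(g)]
```

```text
[570.67409984 197.04751924  21.2167489 ] [[227.0, 256.8], [226.4, 244.9], [225.8, 233.5]]
[226 239]
209 [[203, 133, 72], [218, 143, 78], [222, 145, 79]]
211 [[221, 146, 79], [218, 142, 78], [201, 132, 77]]
213 [[196, 129, 76], [148, 103, 72], [106, 83, 71]]
215 [[97, 79, 69], [87, 76, 70], [106, 83, 70]]
217 [[116, 89, 71], [165, 113, 74], [211, 137, 79]]
219 [[215, 141, 79], [226, 152, 82], [225, 149, 80]]
221 [[229, 154, 83], [225, 150, 81], [218, 141, 77]]
223 [[224, 148, 80], [216, 140, 76], [214, 138, 76]]
225 [[215, 139, 76], [214, 138, 76], [217, 141, 77]]
227 [[214, 138, 76], [217, 141, 77], [219, 143, 78]]
229 [[215, 140, 77], [202, 132, 72], [216, 141, 76]]
231 [[158, 107, 58], [125, 89, 49], [161, 111, 60]]
233 [[66, 49, 33], [59, 44, 31], [93, 69, 41]]
235 [[66, 49, 33], [62, 46, 32], [103, 78, 43]]
237 [[119, 90, 48], [117, 89, 47], [135, 102, 53]]
239 [[139, 105, 54], [140, 106, 54], [138, 105, 53]]
241 [[139, 106, 54], [141, 107, 54], [138, 104, 53]]
243 [[138, 104, 53], [142, 107, 54], [138, 105, 53]]
245 [[139, 105, 54], [141, 106, 54], [138, 104, 52]]
247 [[140, 106, 54], [142, 107, 54], [137, 103, 53]]
249 [[139, 103, 54], [139, 100, 55], [129, 87, 54]]
251 [[131, 88, 57], [130, 82, 56], [124, 78, 55]]
253 [[127, 80, 56], [130, 80, 56], [125, 79, 55]]
255 [[127, 80, 56], [129, 80, 56], [126, 79, 56]]
257 [[128, 81, 55], [129, 80, 56], [127, 82, 54]]
259 [[139, 103, 62], [136, 95, 57], [138, 101, 59]]
```

jog_arm([
  {"dx": 0,"dy": 0,"dz": 0,"spin": 0,"claw": -0.2},
  {"dx": 0,"dy": 0,"dz": 0,"spin": 0,"claw": -0.5},
  {"dx": 0,"dy": 0,"dz": 0,"spin": 0,"claw": -1},
  {"dx": 0,"dy": 0,"dz": 0,"spin": 0,"claw": -1},
  {"dx": 0,"dy": 0,"dz": 0,"spin": 0,"claw": -1},
  {"dx": 0,"dy": 0,"dz": 0,"spin": 0,"claw": -1},
  {"dx": 0,"dy": 0,"dz": 0,"spin": 0,"claw": -1},
  {"dx": 0,"dy": 0,"dz": 0,"spin": 0,"claw": -1},
])

```text
clock: 17.55
ee_pos: [569.8, 196.9, 19.9]
orientation: [[0.954, -0.3, -0.0], [-0.3, -0.954, 0.0], [-0.0, -0.0, -1.0]]
contact_force: [-1.7, 0.2, 2.8]
grip_width: 25.8
gripper_force: 30.0
```

jog_arm([
  {"dx": 0,"dy": 0,"dz": -15,"spin": 0,"claw": -1},
  {"dx": 0,"dy": 0,"dz": -40,"spin": 0,"claw": -1},
  {"dx": 0,"dy": 0,"dz": -70,"spin": 0,"claw": -1},
  {"dx": 0,"dy": 0,"dz": -100,"spin": 0,"claw": -1},
  {"dx": 0,"dy": 0,"dz": -110,"spin": 0,"claw": -1},
  {"dx": 0,"dy": 0,"dz": -110,"spin": 0,"claw": -1},
])

```text
clock: 18.15
ee_pos: [570.5, 197.1, 131.3]
orientation: [[0.954, -0.3, 0.002], [-0.3, -0.954, 0.001], [0.002, -0.001, -1.0]]
contact_force: [0.3, -0.5, -4.8]
grip_width: 25.9
gripper_force: 30.0
```

```bash
cat > cov.py <<'E'
from meas import *
def holes():
    m=imaging.camera_model('wrist');I=imaging.camera('wrist');s=monitor.observe()
    h=cv2.cvtColor(I,cv2.COLOR_RGB2HSV);k=((h[...,1]<60)&(h[...,2]>90)).astype(np.uint8);k[240:]=0
    cs,hr=cv2.findContours(k,cv2.RETR_CCOMP,cv2.CHAIN_APPROX_NONE);out=[]
    for q,H in zip(cs,hr[0]):
        A=cv2.contourArea(q)
        if A>60:
            M=cv2.moments(q);out.append((H[3]>=0,A,M['m10']/M['m00'],M['m01']/M['m00']))
    return m,s,I,out
E
python3 - <<'E'
from cov import *
m,s,I,o=holes();t=s['ee_pos'];np.savez('w8.npz',I=I,**m)
print(t,s['grip_width'],s['contact_force'])
R=s['orientation'];zt=t[2]-19.9+4
for inn,A,u,v in o:
    P=plane(m,[(u,v)],zt)[0];print(inn,A,round(u,1),round(v,1),R.T@(P-t))
E
```

```text
[569.7 196.8 129.8] 25.57552186260149 [-0.4 -0.3 -4.9]
False 20520.0 287.4 191.2 [29.2  0.5 15.9]
True 1636.0 346.4 194.6 [27.  38.  15.9]
True 1629.5 229.0 194.2 [ 27.3 -36.6  15.9]
True 355.5 390.9 166.6 [44.9 65.1 15.9]
True 356.5 183.9 166.3 [ 45.1 -64.1  15.9]
False 941.0 30.5 184.1 [  34.3 -165.6   16. ]
```

jog_arm([
  {"dx": 3,"dy": 10,"dz": 0,"spin": -1,"claw": -1},
  {"dx": 8,"dy": 30,"dz": 0,"spin": -2,"claw": -1},
  {"dx": 17,"dy": 60,"dz": 0,"spin": -4,"claw": -1},
  {"dx": 26,"dy": 95,"dz": 0,"spin": -7,"claw": -1},
  {"dx": 36,"dy": 130,"dz": 0,"spin": -10,"claw": -1},
  {"dx": 46,"dy": 165,"dz": 0,"spin": -12,"claw": -1},
  {"dx": 56,"dy": 200,"dz": 0,"spin": -15,"claw": -1},
  {"dx": 66,"dy": 235,"dz": 0,"spin": -18,"claw": -1},
  {"dx": 76,"dy": 270,"dz": 0,"spin": -20,"claw": -1},
  {"dx": 85,"dy": 305,"dz": 0,"spin": -23,"claw": -1},
  {"dx": 94,"dy": 337,"dz": 0,"spin": -25,"claw": -1},
  {"dx": 100,"dy": 360,"dz": 0,"spin": -27,"claw": -1},
  {"dx": 105,"dy": 374,"dz": 0,"spin": -27.9,"claw": -1},
  {"dx": 106,"dy": 380,"dz": 0,"spin": -27.9,"claw": -1},
  {"dx": 106,"dy": 380,"dz": 0,"spin": -27.9,"claw": -1},
  {"dx": 106,"dy": 380,"dz": 0,"spin": -27.9,"claw": -1},
])

```text
clock: 19.8
ee_pos: [556.5, -196.6, 129.0]
orientation: [[0.983, 0.181, -0.001], [0.181, -0.983, 0.001], [-0.001, -0.001, -1.0]]
contact_force: [-0.3, 0.7, -4.6]
grip_width: 25.6
gripper_force: 30.0
```

Run:
```python
from cov import *
m,s,I,o=holes();t=s['ee_pos'];R=s['orientation'];np.savez('w9.npz',I=I,**m)
print(t,s['contact_force'],'yaw',np.degrees(np.arctan2(R[1,0],R[0,0])))
zt=t[2]-19.9+4
for inn,A,u,v in o:
    P=plane(m,[(u,v)],zt)[0];print(inn,A,round(u,1),round(v,1),R.T@(P-t))
# where stems / threads should show
b=np.radians(10.48)
C=lambda x,y,z:[558.7+x*np.cos(b)-y*np.sin(b),-197.6+x*np.sin(b)+y*np.cos(b),z]
print(pix(m,[C(26,37,74),C(26,-37,74),C(44,64,50),C(44,-64,50)]).tolist())
for uv in pix(m,[C(26,37,74),C(26,-37,74)]): print(brass(I,uv))
for uv in pix(m,[C(44,64,50),C(44,-64,50)]):
    c=dark(I,uv,6,20);print(c,plane(m,[c],50),C(44,64,50),C(44,-64,50))
print(tool(np.array([557.4,-197.3,85])-t))
```

```text
[ 556.6 -196.6  129.3] [-0.2 -0.3 -4.9] yaw 10.456609386476439
False 22521.0 287.6 187.0 [31.   0.6 15.9]
True 245.5 338.7 181.7 [34.3 32.5 15.9]
True 235.0 237.4 181.9 [ 34.3 -30.7  15.9]
True 324.5 184.0 166.5 [ 44.  -63.4  15.9]
True 358.0 391.0 166.6 [43.8 64.6 15.8]
[[238.80505107461798, 181.1291955839037], [338.37124957280156, 180.96917091081792], [208.55667964808163, 153.8440664710584], [368.34741299212664, 153.58794293066518]]
(array([237.3, 182.7]), array([231, 175,  16,  14, 134], dtype=int32))
(array([338.4, 182. ]), array([330, 175,  16,  14, 158], dtype=int32))
[209.6 146.8] [[ 596.  -126.8   50. ]] [np.float64(590.3249054378348), np.float64(-126.66435764689224), 50] [np.float64(613.6071190296718), np.float64(-252.52912050871976), 50]
[362.4 147. ] [[ 617.8 -246.6   50. ]] [np.float64(590.3249054378348), np.float64(-126.66435764689224), 50] [np.float64(613.6071190296718), np.float64(-252.52912050871976), 50]
[ 0.7  0.9 44.3]
```

jog_arm([
  {"dx": 1,"dy": 1,"dz": 3,"spin": 0,"claw": -1},
  {"dx": 1,"dy": 1,"dz": 8,"spin": 0,"claw": -1},
  {"dx": 1,"dy": 1,"dz": 14,"spin": 0,"claw": -1},
  {"dx": 1,"dy": 1,"dz": 20,"spin": 0,"claw": -1},
  {"dx": 1,"dy": 1,"dz": 26,"spin": 0,"claw": -1},
  {"dx": 1,"dy": 1,"dz": 32,"spin": 0,"claw": -1},
  {"dx": 1,"dy": 1,"dz": 37,"spin": 0,"claw": -1},
  {"dx": 1,"dy": 1,"dz": 41,"spin": 0,"claw": -1},
  {"dx": 1,"dy": 1,"dz": 43,"spin": 0,"claw": -1},
  {"dx": 1,"dy": 1,"dz": 44,"spin": 0,"claw": -1},
  {"dx": 1,"dy": 1,"dz": 44,"spin": 0,"claw": -1},
  {"dx": 1,"dy": 1,"dz": 44,"spin": 0,"claw": -1},
  {"dx": 1,"dy": 1,"dz": 44,"spin": 0,"claw": -1},
  {"dx": 1,"dy": 1,"dz": 44,"spin": 0,"claw": -1},
])

```text
clock: 21.25
ee_pos: [558.2, -198.3, 86.0]
orientation: [[0.983, 0.181, 0.0], [0.181, -0.983, -0.0], [0.0, 0.0, -1.0]]
contact_force: [0.3, 0.1, -4.0]
grip_width: 25.5
gripper_force: 30.0
```

Run:
```python
from cov import *
m,s,I,o=holes();t=s['ee_pos'];R=s['orientation']
print(t,s['contact_force'],s['joint_vel'].round(3))
b=np.radians(10.48)
C=lambda x,y,z:[558.7+x*np.cos(b)-y*np.sin(b),-197.6+x*np.sin(b)+y*np.cos(b),z]
# holes in manifold frame, from pixels at plate mid height
for inn,A,u,v in o:
    P=plane(m,[(u,v)],t[2]-19.9+5)[0]-C(0,0,0);print(inn,A,round(u,1),round(v,1),'manifold xy',P[0]*np.cos(b)+P[1]*np.sin(b),-P[0]*np.sin(b)+P[1]*np.cos(b))
for x,y in((26,37),(26,-37)):
    uv=pix(m,[C(x,y,74)])[0];print(uv,*brass(I,uv))
for x,y in((44,64),(44,-64)):
    uv=pix(m,[C(x,y,50)])[0];g=cv2.cvtColor(I,cv2.COLOR_RGB2GRAY);u,v=uv.astype(int);print(uv);print(g[v-14:v+16:2,u-14:u+16:2])
```

```text
[ 558.2 -198.3   86. ] [-0.1  0.5 -4.3] [ 0.  0. -0.  0. -0.  0.]
False 21803.0 287.5 188.6 manifold xy 29.66659194126683 -1.0756768591745116
True 553.5 342.6 192.2 manifold xy 27.31284023241432 -35.604525710082285
True 566.0 227.9 192.4 manifold xy 27.307027349016778 36.300303397711026
True 65.0 188.7 163.6 manifold xy 45.44296984485697 59.639028067255296
True 71.5 398.1 165.8 manifold xy 43.90830455988876 -69.26389701866746
[226.  195.5] [227.9 192.3] [216 180  25  25 436]
[345.5 195.3] [342.5 192.7] [331 180  24  25 378]
[191.3 162. ]
[[179 193 227 230 229 194 154 169 184 183 220 231 223 162 164]
 [244 244 245 243 244 246 247 246 247 247 246 246 247 250 250]
 [246 247 247 247 247 248 249 247 248 248 249 248 248 249 249]
 [178 235 234 238 241 245 246 247 246 246 247 247 247 247 247]
 [128 165 161 221 229 221 243 246 246 245 247 246 247 248 248]
 [116 130 135 234 211 121 179 237 247 247 247 247 247 247 248]
 [126 132 151 206 134  45  60 164 245 247 246 247 247 248 247]
 [130 129 129 122  72  16   5  66 206 247 247 247 247 248 248]
 [126 130 130 126  90  35   9  29 147 243 248 248 24
[... 649 characters left out ...]
4 254]
 [254 254 254 254 254 254 254 254 254 254 255 255 248 236 227]
 [254 254 254 254 254 254 254 254 255 255 250 190 151 142 189]
 [254 254 254 254 254 254 254 255 255 240 147 132 132 131 244]
 [254 254 254 254 254 254 254 255 253 135  83 128 134 136 255]
 [254 254 254 254 254 254 254 255 194  75  89 132 130 169 255]
 [254 254 254 254 254 254 255 255 138  86 118 130 130 217 255]
 [254 254 254 254 254 254 255 249 202 138 132 134 137 255 255]
 [254 254 254 254 254 254 254 251 255 165 132 131 132 252 255]
 [254 254 254 254 254 254 254 252 216 130 128 130 124 156 246]
 [254 254 254 254 254 254 254 254 213 133 128 130 127 141 247]
 [255 254 254 254 254 254 254 255 251 178 130 129 130 158 222]]
```

jog_arm([
  {"dx": -0.3,"dy": -0.5,"dz": 0.5,"spin": 0,"claw": -1},
  {"dx": -0.6,"dy": -1.1,"dz": 1,"spin": 0,"claw": -1},
  {"dx": -0.6,"dy": -1.1,"dz": 1,"spin": 0,"claw": -1},
  {"dx": -0.6,"dy": -1.1,"dz": 1,"spin": 0,"claw": -1},
  {"dx": -0.6,"dy": -1.1,"dz": 1,"spin": 0,"claw": -1},
  {"dx": -0.6,"dy": -1.1,"dz": 1,"spin": 0,"claw": -1},
])

```text
clock: 21.9
ee_pos: [557.3, -197.3, 84.8]
orientation: [[0.983, 0.181, 0.0], [0.181, -0.983, 0.0], [0.0, -0.0, -1.0]]
contact_force: [-0.3, 0.3, -4.1]
grip_width: 25.9
gripper_force: 30.0
```

Run:
```python
from cov import *
m=imaging.camera_model('wrist');I=imaging.camera('wrist');s=monitor.observe();t=s['ee_pos']
print(t,s['contact_force'],s['grip_width'])
b=np.radians(10.48)
C=lambda x,y,z:[558.7+x*np.cos(b)-y*np.sin(b),-197.6+x*np.sin(b)+y*np.cos(b),z]
h=cv2.cvtColor(I,cv2.COLOR_RGB2HSV)
for x,y in((26,37),(26,-37)):   # bright stem top disc
    uv=pix(m,[C(x,y,74)])[0];u,v=uv.astype(int);r=22
    w=h[v-r:v+r,u-r:u+r];k=(w[...,0]>12)&(w[...,0]<35)&(w[...,1]>100)&(w[...,2]>60);ys,xs=np.nonzero(k)
    print('stem pred',uv,'seen',xs.min()+u-r,xs.max()+u-r,ys.min()+v-r,ys.max()+v-r,w[r,r])
g=cv2.cvtColor(I,cv2.COLOR_RGB2GRAY)
for x,y in((44,64),(44,-64)):
    uv=pix(m,[C(x,y,50)])[0];u,v=uv.astype(int);w=g[v-14:v+15,u-14:u+15];ys,xs=np.nonzero(w<100)
    print('thread pred',uv,'dark',len(xs),xs.mean()+u-14,ys.mean()+v-14,xs.min()+u-14,xs.max()+u-14)
    print('  cover hole pred',pix(m,[t+s['orientation']@np.array([45.1,.5-64*np.sign(y),t[2]-66+0])])) if 0 else None
```

```text
[ 557.4 -197.3   84.9] [ 0.2 -0.2 -5. ] 25.886749097876606
stem pred [227.5 194.8] seen 217 242 179 204 [ 19 133 136]
stem pred [347.7 194.6] seen 332 357 180 204 [ 18 135 134]
thread pred [192.4 161.2] dark 43 189.11627906976744 163.46511627906978 186 192
thread pred [382.5 160.9] dark 23 386.0869565217391 162.08695652173913 383 388
```

```bash
python3 -c "
from plant import manip
print(manip.sign_off())"
```

```text
the job is handed in; nothing more can be done
None
```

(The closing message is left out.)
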